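Feel for the transport-lock groove with a spring probe

TASK

Lock the sample changer for transport: draw the orange-handled spring probe out of its slanted stand, reach leaning under the blue hood of the white lock unit with its tip, and slide the tip lightly along the black bar inside until it drops into the hidden lock groove. Leave it there, let go of it, with the tip at the bottom of the groove and the rod leaning on the steel front rail. Do not force it and leave the other things on the bench where they are.

Things in the scene. Friction and masses are not known exactly. Their poses are not given: they have to be found in the camera images.
- probe: Loose spring probe, about 90 g. Origin: middle of its orange handle, 18 x 18 mm in section, 60 mm long along z (+z away from the tip). Grip with fingers closing along its y. A steel collar ends 35 mm below the origin; from it a 7 mm steel rod leads along -z. Starts hanging in the stand, collar on the mouth, handle leaning 35 degrees from vertical to the stand's -x side.
- probe_tip (a point): Centre of the rounded end (radius 3.5 mm) of the rod, 135 mm from the handle's origin along -z. The rod is sprung: it slides up to 12 mm into the handle; 1.2 N starts it and each mm takes 0.3 N more. Axes as the rod's.
- stand: Fixed probe stand, origin on the bench: dark base plate 95 x 70 mm, carrying a grey tube 55 mm long that slants 35 degrees from vertical in the stand's x-z plane, rising to its -x side. z up.
- stand_mouth (a point): Mouth of the slanted tube (9.6 mm square bore), 102 mm above the bench, over the stand's origin. The probe comes out along the tube's axis; its tip is clear after 105 mm. Axes as the stand's.
- lock_unit: Fixed white unit with blue hood, 272 mm wide (y), 110 mm deep; -x is the open front, z up, origin on the bench. Inside lies a black flat bar along y, top face at z = 35 mm, from x = -46 mm to the back wall at +13 mm, flush guides at its ends included, between end walls at y = +-128 mm. It is stiffly held and stays where it is.
- bar_center (a point): Point on the bar's top face at the unit's x = 0, y = 0 (z = 35 mm); axes as the unit's. One groove, 11 mm wide, 8 mm deep, upright walls, runs across the whole bar along x; its middle lies anywhere from y = -40 to +40 mm from here. All is black in the dark under the hood: feel for it. A tip dragged on the bar meets friction up to about the force it is pressed with.
- rail_mid (a point): Middle of the axis of the steel rest rail, 8 mm in diameter, along y on top of the unit's 8 mm thick front wall: x = -50, z = 80.5 mm of the unit. A probe let go with its tip on the groove's bottom leans on it at 40 to 50 degrees from vertical and stays there.
- hood_edge (a point): Middle of the lower front edge of the blue hood: x = -26, z = 100.5 mm of the unit; the hood is 6 mm thick and covers everything behind. A rod with its tip on the bar at x = 0 passes between hood and rail only if its handle leans to the unit's front (-x) by 27 to 42 degrees from vertical; 35 is best.
- petri: bystander: petri dish, 90 mm across, 15 mm high, loose
- cup_a: bystander: white sample cup 52 mm across, 36 mm high, loose
- cup_b: bystander: white sample cup 52 mm across, 36 mm high, loose
- beaker: bystander: glass beaker 72 mm across, 88 mm high, loose
- tips: bystander: blue box of pipette tips with clear lid, 67 x 92 x 48 mm, loose
- jar: bystander: jar with red label, 80 mm across, 75 mm high, loose

How it is judged:
By the outcome, as a careful person would: the job done as asked, in the order asked, and still so for the second after the job is handed in, with the robot touching nothing.
It also fails if it takes over 58 s, if anything falls off the work surface, if the arm or the gripper's body presses on something with over 40 N, if the wrist force passes 120 N, or if a joint passes its speed limit or range.

ROBOT

A 6-joint arm with a two-finger parallel gripper is mounted at the origin on a cart in front of the work surface, level with it; the furniture and walls round the work are solid. World frame = base frame: x ahead of the robot, y to its left, z up, the work surface at z = 0. Lengths are in mm, angles in rad, forces in N, time in s.
With the tool pointing down it reaches from about 350 to 775 mm from the base axis. Payload 7.3 kg.
Tool frame: the origin (TCP) lies at the very end of the fingers, on their centre line; the grasp point (between the pads) lies bot.grip_point_offset behind it (bot.grip_point_offset is the distance from the TCP to the grasp point, in mm); z points along the fingers, y is the line along which they close (so a half turn about z gives the same grasp; the last joint's range is limited). The gripper opens to 92 mm and grips with 3 to 60 N. Pads are 19 mm wide; open, the fingers measure 130 mm over their backs; the gripper's body (75 mm by 190 mm) begins 47 mm behind the grasp point.
Start: joints at [1.148, 0.342, 1.524, -0, 1.275, -0.146], TCP at [143.456, 505.04, 226.741] pointing down, gripper open.
Joint ranges: [-2.53, 2.53], [-0.77, 2.02], [0.04, 2.7], [-1, 4.14], [0.28, 2.66], [-3.11, 3.11]. Speed limits (rad/s): [2.57, 2.57, 3.14, 3.14, 3.14, 3.14].

INTERFACE

Orientations are given as [roll, pitch, yaw] about the fixed x, y, z axes, in that order (R = Rz(yaw) Ry(pitch) Rx(roll)).
In Python, from plant import bot gives the robot as it stands. The module is installed in compiled form; this text tells all that it offers.
- The arm moves only by the tool carry_out, never from a script. Its argument "plan" is a list of rows, each an object of numbers: "tx", "ty", "tz": the shift along the world's x, y, z in mm; "rx", "ry", "rz": the turn, a rotation vector about the world's x, y, z in rad. A call has 1 to 12 rows; each row shifts and turns the commanded pose from where the row before left it; what a row does not reach is not made up. A row lasts 1/10 s, in which the tool goes at most 50 mm and 8.59 degrees, less where a joint would pass 70% of its speed; a pose out of reach is approached as far as the arm can. A call with a gripper value outside its range is refused whole. "gripper" is the closure, from 0 (fully open) to 1 (shut), set as the call begins (left out, the last holds). The fingers move at their own pace and stop on an object; the grip force is fixed at half the most. Time passes only in rows, so rows that do not move let the fingers close. It gives the time, the measured TCP pose, the force, the opening and the grip force at its end, in the units of the state.
- bot.get_obs(): the state, without advancing time (a new reading comes with each control period).
- bot.capture(name): name is "scene" or "top"; returns the picture (480x640x3 uint8, red, green, blue); there is no depth.
- bot.camera_model(name): a dict with "camera_matrix" (3x3 intrinsics, pixels), "dist" ([k1, k2, p1, p2, k3] as OpenCV has them; the pictures are not rectified), "R" (3x3) and "t" (3): a world point X has camera coordinates R X + t. Camera axes: x right, y down, z forward; pixel columns grow to the right and rows downward; lengths in mm; the calibration is good to about 2 mm. A picture is of the moment at which its call begins. camera_model takes no time and is no camera call.
- bot.close_job(): hands the job in; it is judged then, once.
The state is a dict: "time": time; "joint_positions": joint angles; "dq": joint speeds; "tau": joint torques, N m; "tool_pos": TCP position; "tcp_rot": TCP orientation; "contact_force": force on the tool from outside, world axes, zero at the start; "moment": the same for the moment, N m; "grip_width": finger opening in mm; "finger_force": force on a finger pad.
Only numpy, scipy, OpenCV 4.12 (cv2) and the standard library are available. Lean on these libraries where they do the work, as an engineer would, in place of code of your own. Each camera call takes 0.05 s, during which the arm holds its last target. There are 200 camera calls.

## Working session

There is one attempt and no reset: what is moved stays moved. The work goes in short steps, Python scripts to look and compute and a tool call to move; the robot and the scene stay as the last step left them, time stands still between calls to the robot, and variables do not carry over. Pictures are saved under pics/ and viewed, at most 10 in all, crops included, and the job is handed in when it is done.

Besides the shell and the picture viewer there is one more tool, called by a JSON object that holds its "method" and its "body". carry_out: Moves the arm, as the interface text tells. Its arguments: {"type":"object","properties":{"plan":{"type":"array"},"gripper":{"type":"number"}},"required":["plan"]}

```bash
mkdir -p pics; python3 - <<'E'
from plant import bot
import cv2
for n in("scene","top"):
    cv2.imwrite(f"pics/{n}0.png",bot.capture(n)[:,:,::-1])
    m=bot.camera_model(n); print(n,m)
print(bot.get_obs(),bot.grip_point_offset)
E
```

```text
scene {'camera_matrix': array([[542.92187634,   0.        , 317.01056082],
       [  0.        , 542.92187634, 238.11743018],
       [  0.        ,   0.        ,   1.        ]]), 'dist': array([-0.02250583,  0.        ,  0.        ,  0.        ,  0.        ]), 'R': array([[ 0.62584231, -0.77994604, -0.00236301],
       [-0.38943871, -0.30986455, -0.86736466],
       [ 0.67576542,  0.54375375, -0.49766752]]), 't': array([-175.86962321,  432.56421732,  573.23698554])}
top {'camera_matrix': array([[614.24386671,   0.        , 323.58764516],
       [  0.        , 614.24386671, 244.32700689],
       [  0.        ,   0.        ,   1.        ]]), 'dist': array([0.00767752, 0.        , 0.        , 0.        , 0.        ]), 'R': array([[ 5.04323753e-04, -9.99978538e-01, -6.53213150e-03],
       [-9.96020699e-01,  7.98425268e-05, -8.91221663e-02],
       [ 8.91207751e-02,  6.55108461e-03, -9.95999282e-01]]), 't': array([ 292.40742758,  634.52086958, 1110.25615307])}
{'time': 0.1, 'joint_positions': array([ 1.14801173e+00,  3.42632499e-01,  1.52490939e+00,  2.51994263e-05,
        1.27537719e+00, -1.45973425e-01]), 'dq': array([-0.00074874, -0.0023249 , -0.00175447, -0.00063186,  0.00193647,
        0.00027359]), 'tau': array([ 8.45074501e-04, -4.32004845e+01, -2.44696194e+01,  7.18699931e-02,
        5.25336410e-02, -4.35420327e-05]), 'tool_pos': array([143.28978961, 504.70400446, 226.12934027]), 'tcp_rot': array([-3.14028384e+00, -2.16778092e-04,  2.86477399e+00]), 'contact_force': array([ 0.77459687, -0.25909207, -1.02342201]), 'moment': array([ 0.019023  , -0.02504029, -0.00083643]), 'finger_force': 0.0, 'grip_width': 91.9933793566868} 18.8
```

View pics/scene0.png

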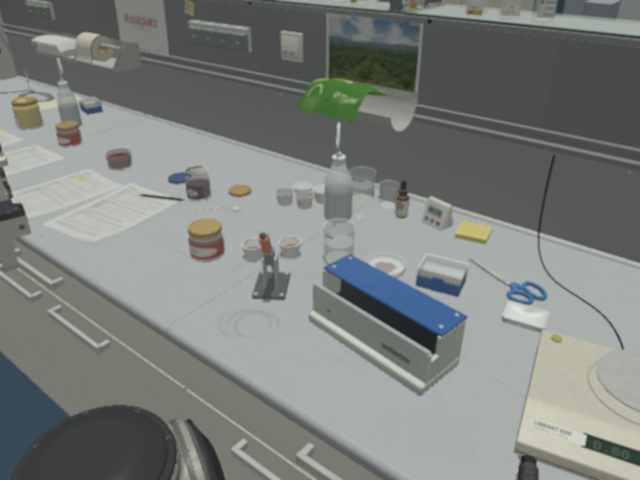

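View pics/top0.png

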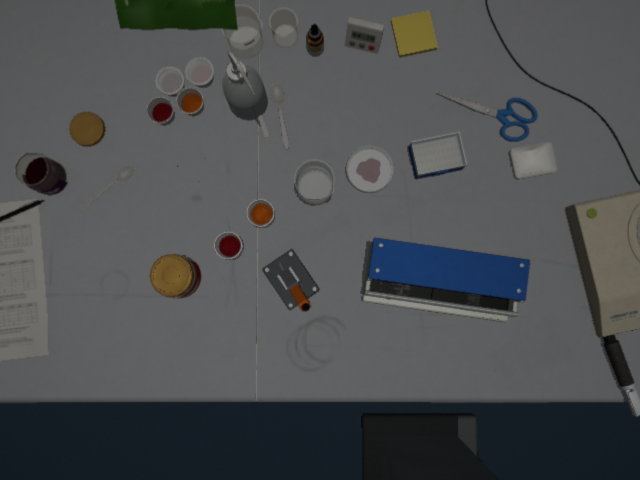

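Scene: stand at about (270,270), handle at (266,243), lock unit spanning (312,300)–(462,375). Top: stand base centre about (291,279), handle top at (305,306), hood corners (374,240), (529,260), (523,300), (370,280). Next I zoom in for corners.

```bash
python3 - <<'E'
import cv2,numpy as np
t=cv2.imread("pics/top0.png");s=cv2.imread("pics/scene0.png")
f=lambda im,x0,y0,w,h,k:np.clip(cv2.resize(im[y0:y0+h,x0:x0+w],None,fx=k,fy=k,interpolation=cv2.INTER_CUBIC).astype(float)*1.3,0,255).astype(np.uint8)
a=f(t,255,240,80,80,5); b=f(s,235,225,80,80,5)
c=f(t,355,230,190,95,4)
cv2.imwrite("pics/stand.png",np.hstack([a,b]));cv2.imwrite("pics/lock.png",c)
E
```

```text
(no output)
```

View pics/stand.png

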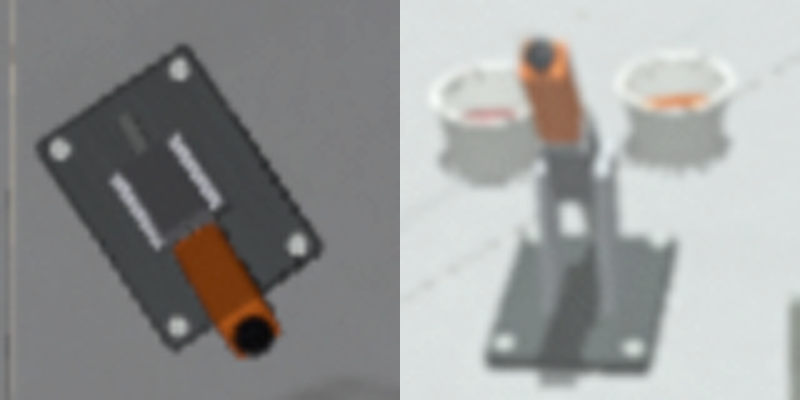

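View pics/lock.png

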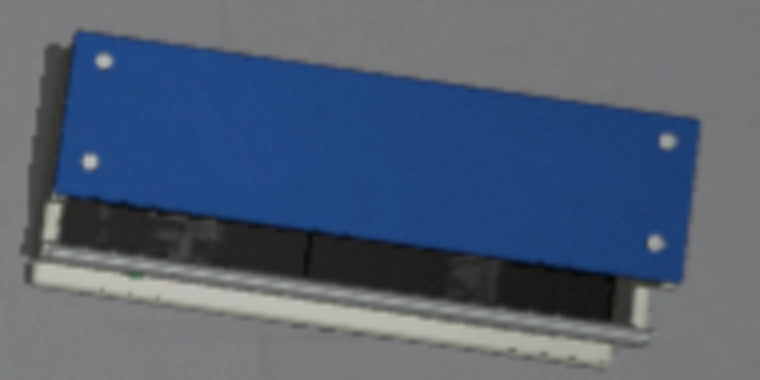

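The stand crop shows the plate corners at crop (185,45), (322,248), (175,350), (38,148), with the handle cap at (255,335). In the scene half the cap is at (540-400,55). The lock crop has hood corners at (78,30), (699,120), (683,283), (57,193), the rail running along about (45,252)–(650,338), and a thin dark line at (308,252), which may be only a mark.

```bash
cat > h.py <<'E'
import numpy as np,cv2
from plant import bot
from scipy.spatial.transform import Rotation as Ro
def ray(n,p):
    m=bot.camera_model(n)
    q=cv2.undistortPoints(np.array([[p]],float),m['camera_matrix'],m['dist'])[0,0]
    R=m['R'];return -R.T@m['t'],R.T@np.array([q[0],q[1],1])
def atz(n,p,z):
    c,d=ray(n,p);return c+d*(z-c[2])/d[2]
def tri(a,b):
    c1,d1=ray("top",a);c2,d2=ray("scene",b)
    s=np.linalg.lstsq(np.c_[d1,-d2],c2-c1,rcond=None)[0]
    p,q=c1+s[0]*d1,c2+s[1]*d2;return (p+q)/2,np.linalg.norm(p-q)
def proj(n,X):
    m=bot.camera_model(n);return cv2.projectPoints(np.atleast_2d(X).astype(float),cv2.Rodrigues(m['R'])[0],m['t'],m['camera_matrix'],m['dist'])[0][:,0]
E
python3 - <<'E'
from h import *
np.set_printoptions(precision=1,suppress=True)
S=lambda x,y:(254.6+x/5,239.6+y/5)
L=lambda x,y:(354.6+x/4,229.6+y/4)
for z in(0,8):
    c=np.array([atz("top",S(*p),z) for p in[(185,45),(322,248),(175,350),(38,148)]])
    print(z,c.mean(0),np.linalg.norm(c-np.roll(c,-1,0),axis=1),np.degrees(np.arctan2(*( (c[0]+c[3]-c[1]-c[2])[[1,0]]))))
print("cap",tri(S(255,335),(234.6+140/5,224.6+55/5)))
c=np.array([atz("top",L(*p),106.5) for p in[(78,30),(699,120),(683,283),(57,193)]]);print(c,np.linalg.norm(c-np.roll(c,-1,0),axis=1))
fm=(c[2]+c[3])/2
d=c[3]-c[2]+c[0]-c[1];yaw=np.arctan2(-d[0],d[1]);print("yaw",np.degrees(yaw),fm)
R=Ro.from_euler('z',yaw).as_matrix();O=fm-R@[-26,0,106.5];print("unit",O)
r=[atz("top",L(*p),80.5) for p in[(45,252),(650,338)]]
print("rail in unit",[R.T@(a-O) for a in r])
print("line in unit",R.T@(atz("top",L(308,252),35)-O))
sc=proj("scene",[O+R@np.array(p) for p in[(-26,136,106.5),(-26,-136,106.5)]]);print("scene check",sc)
E
```

```text
0 [571.  355.2   0. ] [93.1 67.4 92.5 68. ] 34.331463825008115
8 [570.7 354.7   8. ] [92.4 66.9 91.9 67.6] 34.331463825008115
cap (array([520.3, 321.7, 155.6]), np.float64(1.8985063748277786))
[[640.1 204.7 106.5]
 [601.1 -61.9 106.5]
 [531.3 -53.  106.5]
 [569.7 214.2 106.5]] [269.4  70.4 269.9  71.1]
yaw -8.237074975009106 [550.5  80.6 106.5]
unit [576.2  76.9   0. ]
rail in unit [array([-51.5, 135. ,  80.5]), array([ -50.5, -131.7,   80.5])]
line in unit [-33.3  13.3  35. ]
scene check [[323.8 265.5]
 [443.5 333.9]]
```

```bash
python3 - <<'E'
from h import *
np.set_printoptions(precision=1,suppress=True)
th=np.radians(34.3);sx=np.array([np.cos(th),np.sin(th),0]);ax=-np.sin(np.radians(35))*sx+[0,0,np.cos(np.radians(35))]
sy=np.array([-sx[1],sx[0],0])
out=[]
for m in([551.1,343,102],):
    m=np.array(m)
    P=[m,m+5*ax,m+65*ax,m-55*ax]+[m+k*ax+9*s*sy for k in(5,65) for s in(1,-1)]
    for n,x0,y0 in(("top",254.6,239.6),("scene",234.6,224.6)):
        q=(proj(n,P)-[x0,y0])*5;print(n,q.tolist())
        im=cv2.imread("pics/stand.png");
        off=0 if n=="top" else 400
        out.append((q+[off,0]).astype(int))
for q in out:
    for i,p in enumerate(q):cv2.circle(im,tuple(map(int,p)),3,[(255,0,0),(0,255,0),(0,255,255),(255,0,255)][i] if i<4 else (255,255,0),-1)
cv2.imwrite("pics/ov.png",im)
E
```

```text
top [[197.24367845032376, 245.43894317700406], [201.26209292700295, 252.1457011037826], [252.16851827703593, 337.11286458394613], [155.10099979884316, 175.10536544269868], [179.5599174842802, 266.9394746849956], [222.94707450581697, 237.36379447617438], [229.3707341004763, 352.7030438427182], [274.94736298143937, 321.53594689871807]]
scene [[164.26073446132264, 125.7885580698013], [162.63682464006635, 120.66671209427327], [142.0350445005421, 55.6753916884513], [181.2700982104569, 179.4275500784137], [140.1873115650467, 119.80664347833866], [185.11431172803142, 121.52765856807406], [118.41085783631897, 54.81133659391048], [165.69045785527052, 56.54059588006888]]
```

View pics/ov.png

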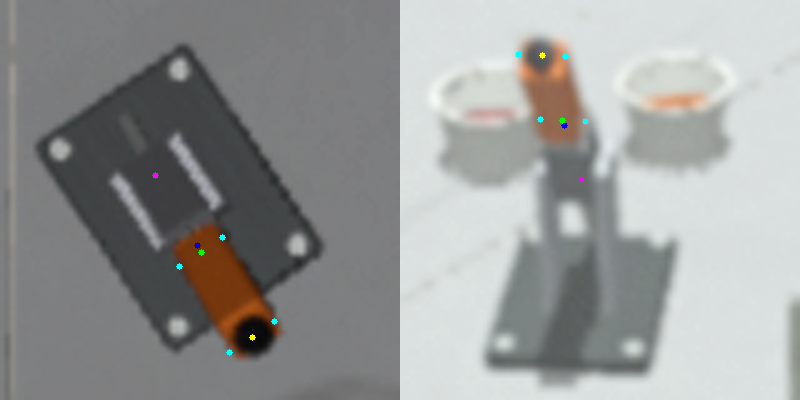

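The overlay agrees with the handle in both views: the mouth is at about (551,343,102), and the plate is simply offset from it. Next I plan the approach.

```bash
cat >> h.py <<'E'
np.set_printoptions(precision=4,suppress=True)
def frame(yaw,lean): # tool rot: z along rod toward tip, y horizontal
    th=np.radians(yaw);l=np.radians(lean)
    sx=np.array([np.cos(th),np.sin(th),0]);ax=-np.sin(l)*sx+[0,0,np.cos(l)]
    y=np.array([-sx[1],sx[0],0]);z=-ax
    return np.c_[np.cross(y,z),y,z]
def cur():
    o=bot.get_obs();return np.array(o['tool_pos']),Ro.from_euler('xyz',o['tcp_rot']).as_matrix(),o
def delta(p,R,P,Q):
    rv=Ro.from_matrix(Q@R.T).as_rotvec();return np.array(P)-p,rv,np.degrees(np.linalg.norm(rv))
H=np.array([534.5,331.7,130.7])
U=np.array([576.2,76.9,0]);UY=-8.2
def unit(v): return U+Ro.from_euler('z',UY,degrees=True).apply(v)
E
python3 - <<'E'
from h import *
p,R,o=cur();Q=frame(34.3,35);print(R,Q)
print(delta(p,R,H-60*Q[:,2],Q)); print(78.8*Q[:,2])
E
```

```text
[[-0.9619  0.2733 -0.0006]
 [ 0.2733  0.9619 -0.0012]
 [ 0.0002 -0.0013 -1.    ]] [[-0.6767 -0.5635  0.4738]
 [-0.4616  0.8261  0.3232]
 [-0.5736  0.     -0.8192]]
(array([ 362.7804, -192.3975,  -46.2802]), array([ 0.1023, -0.6222,  0.8477]), np.float64(60.53479980401366))
[ 37.3378  25.4702 -64.5492]
```

{"method": "carry_out", "body": {"plan": [{"tx": 30, "ty": -16, "tz": -2, "rx": 0.0085, "ry": -0.052, "rz": 0.0706}, {"tx": 30, "ty": -16, "tz": -2, "rx": 0.0085, "ry": -0.052, "rz": 0.0706}, {"tx": 30, "ty": -16, "tz": -2, "rx": 0.0085, "ry": -0.052, "rz": 0.0706}, {"tx": 30, "ty": -16, "tz": -2, "rx": 0.0085, "ry": -0.052, "rz": 0.0706}, {"tx": 30, "ty": -16, "tz": -2, "rx": 0.0085, "ry": -0.052, "rz": 0.0706}, {"tx": 30, "ty": -16, "tz": -2, "rx": 0.0085, "ry": -0.052, "rz": 0.0706}, {"tx": 30, "ty": -16, "tz": -2, "rx": 0.0085, "ry": -0.052, "rz": 0.0706}, {"tx": 30, "ty": -16, "tz": -2, "rx": 0.0085, "ry": -0.052, "rz": 0.0706}, {"tx": 30, "ty": -16, "tz": -2, "rx": 0.0085, "ry": -0.052, "rz": 0.0706}, {"tx": 30, "ty": -16, "tz": -2, "rx": 0.0085, "ry": -0.052, "rz": 0.0706}, {"tx": 30, "ty": -16, "tz": -2, "rx": 0.0085, "ry": -0.052, "rz": 0.0706}, {"tx": 30, "ty": -16, "tz": -2, "rx": 0.0085, "ry": -0.052, "rz": 0.0706}], "gripper": 0.35}}

```text
time: 1.3
tool_pos: [485.2, 323.2, 202.8]
tcp_rot: [3.121, 0.581, -2.591]
contact_force: [-0.4, 1.5, -0.1]
grip_width: 59.8
finger_force: 0.0
```

```bash
python3 - <<'E'
from h import *
s=bot.capture("scene");p,R,o=cur();Q=frame(34.3,35)
print(p,o['time'],o['grip_width'],o['contact_force'],o['joint_positions'],delta(p,R,H-60*Q[:,2],Q))
c=cv2.resize(s[190:310,200:340,::-1],None,fx=5,fy=5,interpolation=cv2.INTER_CUBIC);cv2.imwrite("pics/pre.png",c)
E
```

```text
[487.2009 322.0525 202.4478] 1.35 59.65050472063153 [ 2.2405 -1.5101 -0.4337] [ 0.3947  0.2215  1.9355  0.2601  0.4228 -1.946 ] (array([ 18.8693,  -9.746 , -22.5987]), array([ 0.0042, -0.0308,  0.0313]), np.float64(2.529074644782885))
```

View pics/pre.png

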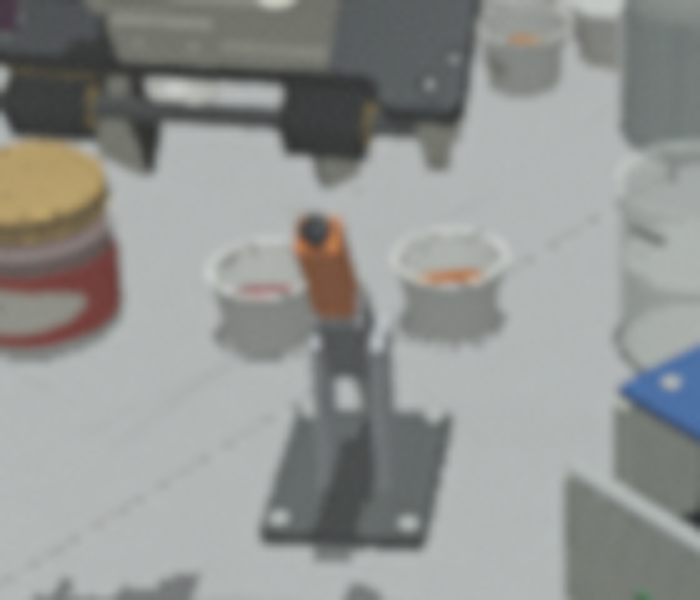

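The view shows the gripper above the handle, whose cap is at crop (315,230); the cups and jar are undisturbed. The arm lags the command, so it needs to settle at the pre-grasp point.

{"method": "carry_out", "body": {"plan": [{"tx": 2.6, "ty": -0.7, "tz": -12}, {"tz": -11}, {}, {}, {}]}}

```text
invalid input at $.plan[0]: expected keys tx, ty, tz, rx, ry, rz
```

```bash
python3 - <<'E'
from h import *
p,R,o=cur();Q=frame(34.3,35)
print(p,o['time'],o['grip_width'],o['contact_force'],delta(p,R,H-60*Q[:,2],Q))
E
```

```text
[487.2009 322.0525 202.4478] 1.35 59.65050472063153 [ 2.2405 -1.5101 -0.4337] (array([ 18.8693,  -9.746 , -22.5987]), array([ 0.0042, -0.0308,  0.0313]), np.float64(2.529074644782885))
```

{"method": "carry_out", "body": {"plan": [{"tx": 2.6, "ty": -0.7, "tz": -12, "rx": 0, "ry": 0, "rz": 0}, {"tx": 0, "ty": 0, "tz": -11, "rx": 0, "ry": 0, "rz": 0}, {"tx": 0, "ty": 0, "tz": 0, "rx": 0, "ry": 0, "rz": 0}, {"tx": 0, "ty": 0, "tz": 0, "rx": 0, "ry": 0, "rz": 0}, {"tx": 0, "ty": 0, "tz": 0, "rx": 0, "ry": 0, "rz": 0}]}}

```text
time: 1.85
tool_pos: [487.0, 324.1, 180.9]
tcp_rot: [3.119, 0.581, -2.593]
contact_force: [0.5, 0.5, 1.1]
grip_width: 59.9
finger_force: 0.0
```

```bash
python3 - <<'E'
from h import *
p,R,o=cur();Q=frame(34.3,35)
print(p,o['time'],o['grip_width'],o['contact_force'],delta(p,R,H-60*Q[:,2],Q))
E
```

```text
[486.9694 324.1021 180.8813] 1.85 59.87356311714227 [0.5468 0.5002 1.0633] (array([ 19.1008, -11.7956,  -1.0322]), array([ 0.0007, -0.0352,  0.0373]), np.float64(2.9391485113028084))
```

{"method": "carry_out", "body": {"plan": [{"tx": 10, "ty": -6, "tz": 0, "rx": 0, "ry": -0.017, "rz": 0.018}, {"tx": 9, "ty": -6, "tz": -1, "rx": 0, "ry": -0.017, "rz": 0.018}, {"tx": 0, "ty": 0, "tz": 0, "rx": 0, "ry": 0, "rz": 0}, {"tx": 0, "ty": 0, "tz": 0, "rx": 0, "ry": 0, "rz": 0}]}}

```text
time: 2.25
tool_pos: [505.8, 311.8, 179.6]
tcp_rot: [3.141, 0.609, -2.546]
contact_force: [0.5, 0.5, -0.4]
grip_width: 59.8
finger_force: 0.0
```

```bash
python3 - <<'E'
from h import *
s=bot.capture("top");p,R,o=cur();Q=frame(34.3,35)
print(p,o['time'],o['grip_width'],o['contact_force'],delta(p,R,H-60*Q[:,2],Q))
a=cv2.resize(s[230:350,230:370,::-1],None,fx=4,fy=4,interpolation=cv2.INTER_CUBIC)
s=bot.capture("scene")
b=cv2.resize(s[190:310,200:260+30,::-1],None,fx=4,fy=4,interpolation=cv2.INTER_CUBIC)
cv2.imwrite("pics/pre2.png",b)
cv2.imwrite("pics/pre2.png",cv2.resize(np.hstack([a[:480,:440],b]),None,fx=1,fy=1))
E
```

```text
[505.6653 311.9752 179.5706] 2.3 59.25633709431625 [-0.0738  0.4092  0.1046] (array([0.4048, 0.3313, 0.2785]), array([ 0.0008, -0.0021,  0.0019]), np.float64(0.1707046633022595))
```

View pics/pre2.png

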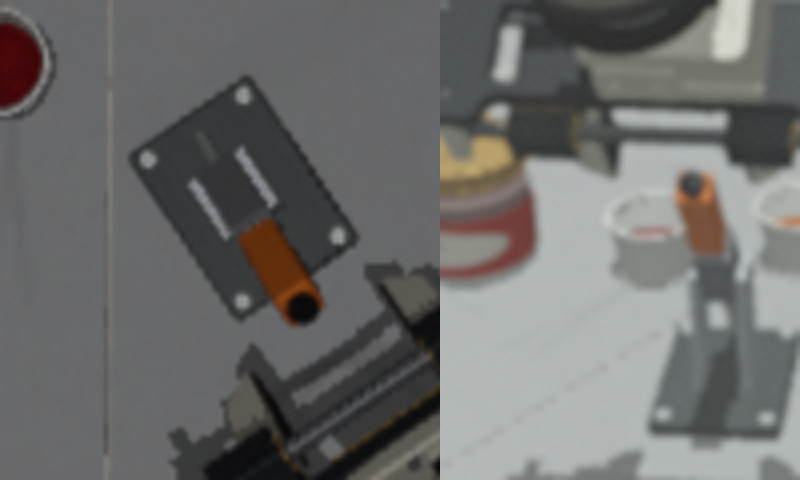

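Top view: the fingertips straddle the handle line, midpoint about crop (318,325), with the cap at (302,307). It is aligned, so I descend along the axis and grip.

{"method": "carry_out", "body": {"plan": [{"tx": 6.3, "ty": 4.3, "tz": -10.7, "rx": 0, "ry": 0, "rz": 0}, {"tx": 6.3, "ty": 4.3, "tz": -10.7, "rx": 0, "ry": 0, "rz": 0}, {"tx": 6.3, "ty": 4.3, "tz": -10.7, "rx": 0, "ry": 0, "rz": 0}, {"tx": 6.3, "ty": 4.3, "tz": -10.7, "rx": 0, "ry": 0, "rz": 0}, {"tx": 6.3, "ty": 4.3, "tz": -10.7, "rx": 0, "ry": 0, "rz": 0}, {"tx": 6.3, "ty": 4.3, "tz": -10.7, "rx": 0, "ry": 0, "rz": 0}, {"tx": 0, "ty": 0, "tz": 0, "rx": 0, "ry": 0, "rz": 0}, {"tx": 0, "ty": 0, "tz": 0, "rx": 0, "ry": 0, "rz": 0}]}}

```text
time: 3.15
tool_pos: [548.6, 336.3, 124.9]
tcp_rot: [3.13, 0.591, -2.545]
contact_force: [0.7, -0.3, -0.5]
grip_width: 59.3
finger_force: 0.0
```

{"method": "carry_out", "body": {"plan": [{"tx": 0, "ty": 0, "tz": 0, "rx": 0, "ry": 0, "rz": 0}, {"tx": 0, "ty": 0, "tz": 0, "rx": 0, "ry": 0, "rz": 0}, {"tx": 0, "ty": 0, "tz": 0, "rx": 0, "ry": 0, "rz": 0}, {"tx": 0, "ty": 0, "tz": 0, "rx": 0, "ry": 0, "rz": 0}, {"tx": 0, "ty": 0, "tz": 0, "rx": 0, "ry": 0, "rz": 0}, {"tx": 0, "ty": 0, "tz": 0, "rx": 0, "ry": 0, "rz": 0}], "gripper": 1}}

```text
time: 3.75
tool_pos: [547.6, 337.1, 125.2]
tcp_rot: [3.128, 0.591, -2.545]
contact_force: [-3.5, 9.9, -0.2]
grip_width: 17.9
finger_force: 29.7
```

```bash
python3 - <<'E'
from h import *
p,R,o=cur();Q=frame(34.3,35)
print(p,o['time'],o['grip_width'],o['finger_force'],o['contact_force'],o['moment'],delta(p,R,H+18.8*Q[:,2],Q),105*Q[:,2])
E
```

```text
[547.5641 337.1023 125.1746] 3.75 17.933068589817918 29.6766659617424 [-3.4799  9.9264 -0.1622] [1.5896 1.007  1.1119] (array([-4.1561,  0.6744, -9.8747]), array([ 0.0021, -0.023 , -0.0059]), np.float64(1.3659011823178395)) [ 49.7522  33.9387 -86.011 ]
```

The descent was clipped short, which left the grip off-centre. I'll open, centre and regrip.

{"method": "carry_out", "body": {"plan": [{"tx": 0, "ty": 0, "tz": 0, "rx": 0, "ry": 0, "rz": 0}, {"tx": 0, "ty": 0, "tz": 0, "rx": 0, "ry": 0, "rz": 0}, {"tx": 0, "ty": 0, "tz": 0, "rx": 0, "ry": 0, "rz": 0}, {"tx": -1.2, "ty": 0.4, "tz": -2.5, "rx": 0, "ry": -0.006, "rz": 0}, {"tx": -1.2, "ty": 0.4, "tz": -2.5, "rx": 0, "ry": -0.006, "rz": 0}, {"tx": -1.2, "ty": 0.4, "tz": -2.5, "rx": 0, "ry": -0.006, "rz": 0}, {"tx": -1.2, "ty": 0.4, "tz": -2.5, "rx": 0, "ry": -0.006, "rz": 0}, {"tx": 0, "ty": 0, "tz": 0, "rx": 0, "ry": 0, "rz": 0}, {"tx": 0, "ty": 0, "tz": 0, "rx": 0, "ry": 0, "rz": 0}, {"tx": 0, "ty": 0, "tz": 0, "rx": 0, "ry": 0, "rz": 0}], "gripper": 0.6}}

```text
time: 4.75
tool_pos: [549.2, 336.9, 125.8]
tcp_rot: [3.134, 0.594, -2.535]
contact_force: [-0.4, -0.5, 0.1]
grip_width: 36.5
finger_force: 0.0
```

```bash
python3 - <<'E'
from h import *
p,R,o=cur();Q=frame(34.3,35)
print(p,o['time'],o['grip_width'],o['finger_force'],o['contact_force'],delta(p,R,H+18.8*Q[:,2],Q))
E
```

```text
[549.1632 336.9038 125.8051] 4.75 36.503797179125236 0.0 [-0.3676 -0.5137  0.1063] (array([ -5.7551,   0.8728, -10.5052]), array([ 0.0047, -0.0172, -0.0118]), np.float64(1.225981961671314))
```

```bash
python3 - <<'E'
from h import *
p,R,o=cur();print(o['joint_positions'])
q=o['joint_positions'];print(np.degrees(q[1]+q[2]+q[4]))
E
```

```text
[ 0.3596  0.4363  1.8826  0.5401  0.283  -2.2991]
149.07430889554863
```

j5 sits at its 0.28 limit, so this tilt is infeasible here. I'll grip with the tool leaning only about 5° and the handle keeping its own 35°, which only means rotating about the pad line.

```bash
cat >> h.py <<'E'
AX=-frame(34.3,35)[:,2]
G=H+4*AX
E
python3 - <<'E'
from h import *
p,R,o=cur();Q=frame(34.3,5);T=G+18.8*Q[:,2]
d=delta(p,R,T,Q);print(T,d,d[0]/6,d[1]/6)
E
```

```text
[533.9583 331.3305 115.2481] (array([-15.2049,  -5.5734, -10.557 ]), array([-0.2928,  0.4136, -0.01  ]), np.float64(29.04090075598427)) [-2.5341 -0.9289 -1.7595] [-0.0488  0.0689 -0.0017]
```

{"method": "carry_out", "body": {"plan": [{"tx": -2.5, "ty": -0.9, "tz": -1.7, "rx": -0.049, "ry": 0.069, "rz": -0.002}, {"tx": -2.5, "ty": -0.9, "tz": -1.7, "rx": -0.049, "ry": 0.069, "rz": -0.002}, {"tx": -2.5, "ty": -0.9, "tz": -1.7, "rx": -0.049, "ry": 0.069, "rz": -0.002}, {"tx": -2.5, "ty": -0.9, "tz": -1.7, "rx": -0.049, "ry": 0.069, "rz": -0.002}, {"tx": -2.5, "ty": -0.9, "tz": -1.7, "rx": -0.049, "ry": 0.069, "rz": -0.002}, {"tx": -2.5, "ty": -0.9, "tz": -1.7, "rx": -0.049, "ry": 0.069, "rz": -0.002}, {"tx": 0, "ty": 0, "tz": 0, "rx": 0, "ry": 0, "rz": 0}, {"tx": 0, "ty": 0, "tz": 0, "rx": 0, "ry": 0, "rz": 0}]}}

```text
time: 5.55
tool_pos: [534.1, 332.3, 115.1]
tcp_rot: [3.14, 0.095, -2.544]
contact_force: [0.2, 0.2, -0.2]
grip_width: 36.8
finger_force: 0.0
```

```bash
python3 - <<'E'
from h import *
p,R,o=cur();Q=frame(34.3,5);T=G+18.8*Q[:,2]
d=delta(p,R,T,Q);print(p,o['time'],o['joint_positions'],o['contact_force'],d)
E
```

```text
[534.0783 332.3379 115.1331] 5.55 [ 0.4261  0.5802  1.464   0.0205  1.0044 -1.753 ] [ 0.2366  0.2133 -0.1698] (array([-0.1201, -1.0075,  0.115 ]), array([-0.0051,  0.0054,  0.0005]), np.float64(0.4269147201090518))
```

{"method": "carry_out", "body": {"plan": [{"tx": 0, "ty": 0, "tz": 0, "rx": 0, "ry": 0, "rz": 0}, {"tx": 0, "ty": 0, "tz": 0, "rx": 0, "ry": 0, "rz": 0}, {"tx": 0, "ty": 0, "tz": 0, "rx": 0, "ry": 0, "rz": 0}, {"tx": 0, "ty": 0, "tz": 0, "rx": 0, "ry": 0, "rz": 0}], "gripper": 1}}

```text
time: 5.95
tool_pos: [533.9, 331.9, 115.8]
tcp_rot: [3.141, 0.093, -2.544]
contact_force: [-1.5, -1.0, 2.3]
grip_width: 17.9
finger_force: 30.0
```

```bash
python3 - <<'E'
from h import *
p,R,o=cur();print(p,o['grip_width'],o['finger_force'],o['contact_force'],o['moment'],AX*115)
E
```

```text
[533.9104 331.8978 115.8365] 17.907833504809556 29.9934920668602 [-1.5199 -1.0336  2.2521] [-0.1359  0.2267  0.0033] [-54.4905 -37.1709  94.2025]
```

Good grip with low forces. Next I draw it out along the axis.

{"method": "carry_out", "body": {"plan": [{"tx": -4.7, "ty": -3.2, "tz": 8.2, "rx": 0, "ry": 0, "rz": 0}, {"tx": -4.7, "ty": -3.2, "tz": 8.2, "rx": 0, "ry": 0, "rz": 0}, {"tx": -4.7, "ty": -3.2, "tz": 8.2, "rx": 0, "ry": 0, "rz": 0}, {"tx": -4.7, "ty": -3.2, "tz": 8.2, "rx": 0, "ry": 0, "rz": 0}, {"tx": -4.7, "ty": -3.2, "tz": 8.2, "rx": 0, "ry": 0, "rz": 0}, {"tx": -4.7, "ty": -3.2, "tz": 8.2, "rx": 0, "ry": 0, "rz": 0}]}}

```text
time: 6.55
tool_pos: [505.5, 312.7, 165.8]
tcp_rot: [3.141, 0.094, -2.544]
contact_force: [1.5, 0.0, -0.6]
grip_width: 17.9
finger_force: 30.0
```

{"method": "carry_out", "body": {"plan": [{"tx": -4.8, "ty": -3.3, "tz": 8.2, "rx": 0, "ry": 0, "rz": 0}, {"tx": -4.8, "ty": -3.3, "tz": 8.2, "rx": 0, "ry": 0, "rz": 0}, {"tx": -4.8, "ty": -3.3, "tz": 8.2, "rx": 0, "ry": 0, "rz": 0}, {"tx": -4.8, "ty": -3.3, "tz": 8.2, "rx": 0, "ry": 0, "rz": 0}, {"tx": -4.8, "ty": -3.3, "tz": 8.2, "rx": 0, "ry": 0, "rz": 0}, {"tx": -4.8, "ty": -3.3, "tz": 8.2, "rx": 0, "ry": 0, "rz": 0}, {"tx": 0, "ty": 0, "tz": 20, "rx": 0, "ry": 0, "rz": 0}, {"tx": 0, "ty": 0, "tz": 20, "rx": 0, "ry": 0, "rz": 0}, {"tx": 0, "ty": 0, "tz": 0, "rx": 0, "ry": 0, "rz": 0}]}}

```text
time: 7.45
tool_pos: [478.3, 293.6, 257.2]
tcp_rot: [-3.141, 0.099, -2.544]
contact_force: [-0.4, -0.6, -1.4]
grip_width: 17.6
finger_force: 30.0
```

```bash
python3 - <<'E'
from h import *
p,R,o=cur();
t=(G+18.8*frame(34.3,5)[:,2]); tip=p+(H-135*AX-t)
print(p,o['contact_force'],o['joint_positions'],"tip pred",tip)
# target: probe yaw -8.2 lean 36, tip at unit(2,30,40) backed 90 along axis
Rel=frame(34.3,5).T@(H-135*AX-t)
D=Ro.from_euler('z',0).as_matrix()
def tcp(tipw,lean,yaw=UY): return np.array(tipw)-frame(yaw,lean-30)@Rel
ax=-frame(UY,36)[:,2]
T=tcp(unit([2,30,42])+90*ax,36);print(T,delta(p,R,T,frame(UY,6)))
a=bot.capture("top");b=bot.capture("scene")
f=lambda im,c:cv2.resize(im[max(0,int(c[1])-60):int(c[1])+60,int(c[0])-50:int(c[0])+50,::-1],None,fx=4,fy=4,interpolation=cv2.INTER_CUBIC)
cs=[proj(n,tip)[0] for n in("top","scene")];print(cs)
cv2.imwrite("pics/lift.png",np.hstack([f(a,cs[0]),f(b,cs[1])]))
E
```

```text
[478.2775 293.6344 257.207 ] [-0.3669 -0.6251 -1.3548] [ 0.4032  0.3297  1.4609  0.0199  1.2537 -1.7705] tip pred [542.7864 337.6393 162.0733]
[451.1768 125.226  208.5679] (array([ -27.1007, -168.4084,  -48.6391]), array([ 0.0015, -0.0054, -0.7408]), np.float64(42.44390130781452))
[array([295.3082, 293.177 ]), array([265.0214, 225.618 ])]
```

View pics/lift.png

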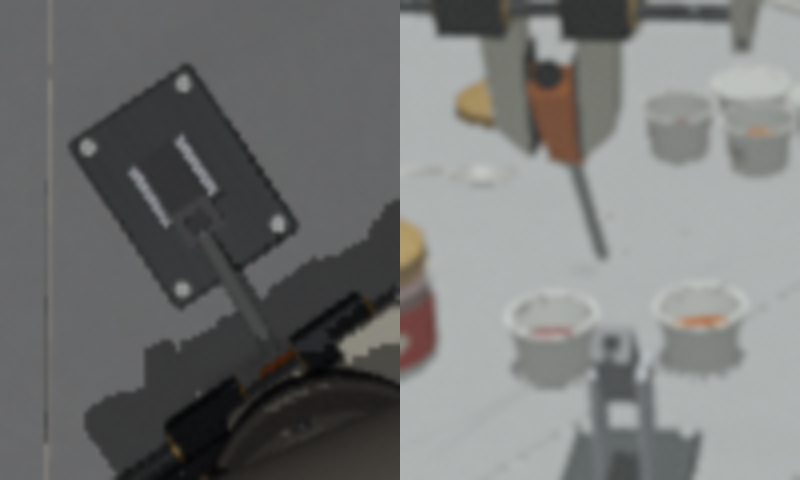

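The probe is free of the stand. The tip is at top crop (204,237), full-frame (295.7,292), and at scene crop (603-400,253), full-frame (265.4,228.2). I'll triangulate it and refine the tip offset.

```bash
cat >> h.py <<'E'
def REL(): return np.load("rel.npy")
def tcp(tipw,lean,yaw=UY): return np.array(tipw)-frame(yaw,lean-30)@REL()
def tip():
    p,R,o=cur();return p+R@REL()
def utip(): return Ro.from_euler('z',-UY,degrees=True).apply(tip()-U)
E
python3 - <<'E'
from h import *
X,e=tri((295.7,292),(265.4,228.2));p,R,o=cur()
pred=np.array([542.8,337.6,162.1]);print(X,e,R.T@(X-p),R.T@(pred-p))
m=(X+pred)/2; np.save("rel.npy",R.T@(m-p))
ax=-frame(UY,36)[:,2]
for v in([2,30,42],):
    T=tcp(unit(v)+90*ax,36);print(T,delta(p,R,T,frame(UY,6)),ax)
E
```

```text
[544.3637 337.7614 155.7067] 1.170457725704788 [-71.3043  -1.0765 105.3567] [-70.525   -0.3247  98.8627]
[449.8291 126.128  208.9493] (array([ -27.1415, -166.9621,  -44.9825]), array([ 0.0017, -0.0112, -0.7408]), np.float64(42.448852840487724)) [-0.5818  0.0838  0.809 ]
```

{"method": "carry_out", "body": {"plan": [{"tx": -2.3, "ty": -13.9, "tz": 0, "rx": 0, "ry": -0.001, "rz": -0.0617}, {"tx": -2.3, "ty": -13.9, "tz": 0, "rx": 0, "ry": -0.001, "rz": -0.0617}, {"tx": -2.3, "ty": -13.9, "tz": 0, "rx": 0, "ry": -0.001, "rz": -0.0617}, {"tx": -2.3, "ty": -13.9, "tz": 0, "rx": 0, "ry": -0.001, "rz": -0.0617}, {"tx": -2.3, "ty": -13.9, "tz": 0, "rx": 0, "ry": -0.001, "rz": -0.0617}, {"tx": -2.3, "ty": -13.9, "tz": 0, "rx": 0, "ry": -0.001, "rz": -0.0617}, {"tx": -2.3, "ty": -13.9, "tz": 0, "rx": 0, "ry": -0.001, "rz": -0.0617}, {"tx": -2.3, "ty": -13.9, "tz": 0, "rx": 0, "ry": -0.001, "rz": -0.0617}, {"tx": -2.3, "ty": -13.9, "tz": 0, "rx": 0, "ry": -0.001, "rz": -0.0617}, {"tx": -2.3, "ty": -13.9, "tz": 0, "rx": 0, "ry": -0.001, "rz": -0.0617}, {"tx": -2.3, "ty": -13.9, "tz": 0, "rx": 0, "ry": -0.001, "rz": -0.0617}, {"tx": -2.3, "ty": -13.9, "tz": 0, "rx": 0, "ry": -0.001, "rz": -0.0617}]}}

```text
time: 8.75
tool_pos: [448.6, 125.7, 252.6]
tcp_rot: [-3.139, 0.102, 2.997]
contact_force: [0.6, -0.8, -0.8]
grip_width: 17.8
finger_force: 30.0
```

{"method": "carry_out", "body": {"plan": [{"tx": 0, "ty": 0, "tz": -12, "rx": 0, "ry": 0, "rz": 0}, {"tx": 0, "ty": 0, "tz": -12, "rx": 0, "ry": 0, "rz": 0}, {"tx": 0, "ty": 0, "tz": -12, "rx": 0, "ry": 0, "rz": 0}, {"tx": 0, "ty": 0, "tz": 0, "rx": 0, "ry": 0, "rz": 0}, {"tx": 0, "ty": 0, "tz": 0, "rx": 0, "ry": 0, "rz": 0}]}}

```text
time: 9.25
tool_pos: [449.1, 126.3, 217.5]
tcp_rot: [-3.139, 0.103, 2.999]
contact_force: [0.2, 0.6, -0.9]
grip_width: 17.9
finger_force: 30.0
```

```bash
python3 - <<'E'
from h import *
p,R,o=cur();ax=-frame(UY,36)[:,2]
T=tcp(unit([2,30,42])+90*ax,36);print(p,o['time'],o['joint_positions'],o['contact_force'],delta(p,R,T,frame(UY,6)),utip())
a=bot.capture("top");b=bot.capture("scene");X=tip()
cs=[proj(n,X)[0] for n in("top","scene")];print(cs)
f=lambda im,c:cv2.resize(im[int(c[1])-60:int(c[1])+60,int(c[0])-50:int(c[0])+50,::-1],None,fx=4,fy=4,interpolation=cv2.INTER_CUBIC)
im=np.hstack([f(a,cs[0]),f(b,cs[1])]);im=np.clip(im*1.3,0,255).astype(np.uint8);cv2.imwrite("pics/preins.png",im)
E
```

```text
[449.1272 126.3465 217.4969] 9.25 [ 0.1304  0.1912  1.7656 -0.0338  1.0862 -1.2835] [ 0.1534  0.599  -0.9347] (array([ 0.7019, -0.2185, -8.5476]), array([ 0.002 , -0.0018, -0.0004]), np.float64(0.1539783479855879)) [-51.7658  29.9364 123.2408]
[array([429.1959, 301.0902]), array([355.7994, 286.5214])]
```

View pics/preins.png

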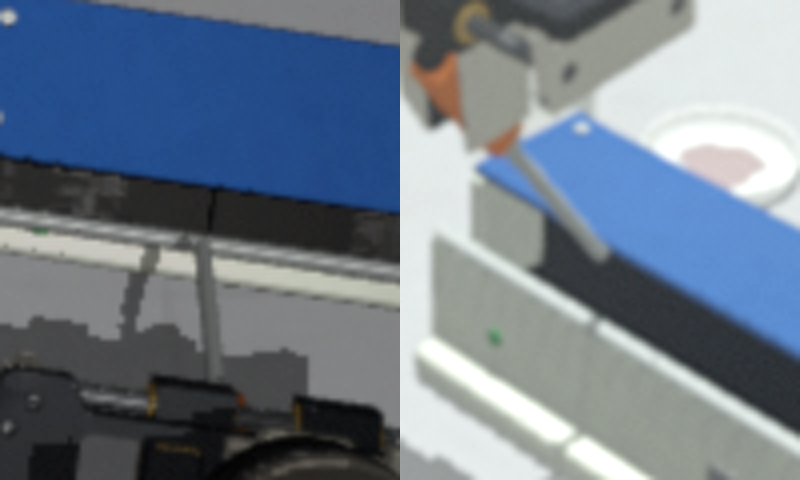

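The tip is at top (429.9,301) and scene (356,289), about 3 mm lower than the mean prediction, so I take the triangulated offset. The dark line continues over the white wall, so it is a seam rather than the groove. I'll search from y=+42 and insert along the axis.

```bash
python3 - <<'E'
from h import *
np.save("rel.npy",np.array([-71.3,-0.8,104.7]));print(utip())
E
```

```text
[-50.3761  30.078  121.6841]
```

{"method": "carry_out", "body": {"plan": [{"tx": -2.2, "ty": 12.4, "tz": 0, "rx": 0, "ry": 0, "rz": 0}, {"tx": 0, "ty": 0, "tz": 0, "rx": 0, "ry": 0, "rz": 0}, {"tx": 6.4, "ty": -0.9, "tz": -8.9, "rx": 0, "ry": 0, "rz": 0}, {"tx": 6.4, "ty": -0.9, "tz": -8.9, "rx": 0, "ry": 0, "rz": 0}, {"tx": 6.4, "ty": -0.9, "tz": -8.9, "rx": 0, "ry": 0, "rz": 0}, {"tx": 6.4, "ty": -0.9, "tz": -8.9, "rx": 0, "ry": 0, "rz": 0}, {"tx": 0, "ty": 0, "tz": 0, "rx": 0, "ry": 0, "rz": 0}]}}

```text
time: 10.05
tool_pos: [473.1, 134.7, 180.7]
tcp_rot: [-3.139, 0.102, 2.998]
contact_force: [-0.2, -0.1, -0.4]
grip_width: 18.0
finger_force: 30.0
```

```bash
python3 - <<'E'
from h import *
p,R,o=cur();print(utip(),o['contact_force'],o['moment'])
E
```

```text
[-28.7305  41.3954  83.7901] [-0.2324 -0.1391 -0.3882] [0.0621 0.1399 0.0029]
```

{"method": "carry_out", "body": {"plan": [{"tx": 6.2, "ty": -0.9, "tz": -8.9, "rx": 0, "ry": 0, "rz": 0}, {"tx": 6.2, "ty": -0.9, "tz": -8.9, "rx": 0, "ry": 0, "rz": 0}, {"tx": 6.2, "ty": -0.9, "tz": -8.9, "rx": 0, "ry": 0, "rz": 0}, {"tx": 3.2, "ty": -0.4, "tz": -4.5, "rx": 0, "ry": 0, "rz": 0}, {"tx": 0, "ty": 0, "tz": 0, "rx": 0, "ry": 0, "rz": 0}, {"tx": 0, "ty": 0, "tz": 0, "rx": 0, "ry": 0, "rz": 0}]}}

```text
time: 10.65
tool_pos: [494.7, 132.1, 151.2]
tcp_rot: [-3.14, 0.105, 2.999]
contact_force: [-0.2, -0.8, -0.8]
grip_width: 17.6
finger_force: 30.0
```

```bash
python3 - <<'E'
from h import *
p,R,o=cur();print(utip(),o['contact_force'],o['moment'])
E
```

```text
[-6.675  42.0701 54.5457] [-0.2339 -0.8261 -0.7563] [-0.0182  0.1255 -0.0299]
```

{"method": "carry_out", "body": {"plan": [{"tx": 2.3, "ty": -0.3, "tz": -3.3, "rx": 0, "ry": 0, "rz": 0}, {"tx": 2.3, "ty": -0.3, "tz": -3.3, "rx": 0, "ry": 0, "rz": 0}, {"tx": 2.3, "ty": -0.3, "tz": -3.3, "rx": 0, "ry": 0, "rz": 0}, {"tx": 0, "ty": 0, "tz": 0, "rx": 0, "ry": 0, "rz": 0}, {"tx": 0, "ty": 0, "tz": 0, "rx": 0, "ry": 0, "rz": 0}]}}

```text
time: 11.15
tool_pos: [501.6, 131.2, 141.3]
tcp_rot: [-3.14, 0.105, 2.999]
contact_force: [-0.7, 0.1, -0.4]
grip_width: 17.6
finger_force: 30.0
```

{"method": "carry_out", "body": {"plan": [{"tx": 1.2, "ty": -0.2, "tz": -1.6, "rx": 0, "ry": 0, "rz": 0}, {"tx": 0, "ty": 0, "tz": 0, "rx": 0, "ry": 0, "rz": 0}]}}

```text
time: 11.35
tool_pos: [502.9, 131.0, 139.7]
tcp_rot: [-3.14, 0.105, 2.999]
contact_force: [-0.5, -0.4, -1.3]
grip_width: 17.7
finger_force: 30.0
```

{"method": "carry_out", "body": {"plan": [{"tx": 1.2, "ty": -0.2, "tz": -1.6, "rx": 0, "ry": 0, "rz": 0}, {"tx": 0, "ty": 0, "tz": 0, "rx": 0, "ry": 0, "rz": 0}]}}

```text
time: 11.55
tool_pos: [504.1, 130.8, 138.0]
tcp_rot: [-3.14, 0.105, 2.999]
contact_force: [-0.4, -0.6, -0.8]
grip_width: 17.6
finger_force: 30.0
```

```bash
python3 - <<'E'
from h import *
p,R,o=cur();print(utip(),o['contact_force'],o['moment'])
E
```

```text
[ 2.804  42.0826 41.3583] [-0.3615 -0.6105 -0.8388] [ 0.0495  0.1155 -0.0326]
```

{"method": "carry_out", "body": {"plan": [{"tx": 0, "ty": 0, "tz": -1.5, "rx": 0, "ry": 0, "rz": 0}, {"tx": 0, "ty": 0, "tz": 0, "rx": 0, "ry": 0, "rz": 0}]}}

```text
time: 11.75
tool_pos: [503.9, 130.8, 136.5]
tcp_rot: [-3.14, 0.105, 2.999]
contact_force: [0.5, -0.1, -0.8]
grip_width: 17.9
finger_force: 30.0
```

{"method": "carry_out", "body": {"plan": [{"tx": 0, "ty": 0, "tz": -1.5, "rx": 0, "ry": 0, "rz": 0}, {"tx": 0, "ty": 0, "tz": 0, "rx": 0, "ry": 0, "rz": 0}]}}

```text
time: 11.95
tool_pos: [503.9, 130.8, 135.0]
tcp_rot: [-3.14, 0.105, 2.999]
contact_force: [0.1, 0.2, -1.4]
grip_width: 18.0
finger_force: 30.0
```

{"method": "carry_out", "body": {"plan": [{"tx": 0, "ty": 0, "tz": -1.5, "rx": 0, "ry": 0, "rz": 0}, {"tx": 0, "ty": 0, "tz": 0, "rx": 0, "ry": 0, "rz": 0}]}}

```text
time: 12.15
tool_pos: [504.1, 130.8, 133.7]
tcp_rot: [-3.14, 0.105, 2.999]
contact_force: [-0.2, -0.8, 1.1]
grip_width: 17.9
finger_force: 30.0
```

```bash
python3 - <<'E'
from h import *
p,R,o=cur();print(utip(),o['contact_force'],o['moment'])
E
```

```text
[ 2.7846 42.1472 37.0229] [-0.1537 -0.7895  1.1257] [0.0598 0.0917 0.0063]
```

Contact: Fz jumped by about +2 N at TCP z≈133.7, matching the bar's top face. I press 1.2 mm more and drag toward -y in short strokes.

{"method": "carry_out", "body": {"plan": [{"tx": 0, "ty": 0, "tz": -1.2, "rx": 0, "ry": 0, "rz": 0}, {"tx": 0, "ty": 0, "tz": 0, "rx": 0, "ry": 0, "rz": 0}]}}

```text
time: 12.35
tool_pos: [504.3, 130.8, 132.6]
tcp_rot: [-3.14, 0.106, 2.999]
contact_force: [-0.6, 0.8, 1.3]
grip_width: 17.5
finger_force: 30.0
```

{"method": "carry_out", "body": {"plan": [{"tx": -0.2, "ty": -1.5, "tz": 0, "rx": 0, "ry": 0, "rz": 0}, {"tx": -0.2, "ty": -1.5, "tz": 0, "rx": 0, "ry": 0, "rz": 0}, {"tx": -0.3, "ty": -1.5, "tz": 0, "rx": 0, "ry": 0, "rz": 0}, {"tx": -0.2, "ty": -1.5, "tz": 0, "rx": 0, "ry": 0, "rz": 0}]}}

```text
time: 12.75
tool_pos: [503.2, 124.5, 132.6]
tcp_rot: [-3.14, 0.105, 2.999]
contact_force: [1.0, 1.7, 2.2]
grip_width: 17.6
finger_force: 30.0
```

{"method": "carry_out", "body": {"plan": [{"tx": -0.2, "ty": -1.5, "tz": 0, "rx": 0, "ry": 0, "rz": 0}, {"tx": -0.2, "ty": -1.5, "tz": 0, "rx": 0, "ry": 0, "rz": 0}, {"tx": -0.3, "ty": -1.5, "tz": 0, "rx": 0, "ry": 0, "rz": 0}, {"tx": -0.2, "ty": -1.5, "tz": 0, "rx": 0, "ry": 0, "rz": 0}]}}

```text
time: 13.15
tool_pos: [502.3, 118.9, 132.5]
tcp_rot: [-3.14, 0.105, 2.999]
contact_force: [0.5, 0.5, 0.1]
grip_width: 17.9
finger_force: 30.0
```

```bash
python3 - <<'E'
from h import *
p,R,o=cur();print(utip(),o['contact_force'],o['moment'])
E
```

```text
[ 2.7539 30.0952 35.9014] [0.5249 0.504  0.1156] [0.1068 0.0832 0.0731]
```

```bash
cat >> h.py <<'E'
def avg(n=5):
    F=[]
    for i in range(n):
        bot.capture("top");o=bot.get_obs();F.append(np.r_[o['contact_force'],o['moment']])
    F=np.array(F);print(o['time'],"utip",utip(),"F",F.mean(0),"sd",F.std(0))
E
python3 -c "from h import *;avg()"
```

```text
13.4 utip [ 2.6641 29.624  35.7966] F [-0.2574 -0.5235  1.5789 -0.101  -0.0733 -0.0324] sd [0.2197 0.4759 0.3783 0.1188 0.0227 0.0589]
```

{"method": "carry_out", "body": {"plan": [{"tx": -0.2, "ty": -1.5, "tz": 0, "rx": 0, "ry": 0, "rz": 0}, {"tx": -0.2, "ty": -1.5, "tz": 0, "rx": 0, "ry": 0, "rz": 0}, {"tx": -0.3, "ty": -1.5, "tz": 0, "rx": 0, "ry": 0, "rz": 0}, {"tx": -0.2, "ty": -1.5, "tz": 0, "rx": 0, "ry": 0, "rz": 0}]}}

```text
time: 13.8
tool_pos: [501.0, 112.6, 132.3]
tcp_rot: [-3.14, 0.104, 2.999]
contact_force: [-0.2, 1.1, -0.5]
grip_width: 18.0
finger_force: 30.0
```

```bash
python3 -c "from h import *;avg(3)"
```

```text
13.95 utip [ 2.3187 23.4576 35.5838] F [-1.0124 -0.6696  0.1716 -0.1734  0.2026 -0.0608] sd [0.3157 0.8315 0.5822 0.1018 0.0283 0.0434]
```

{"method": "carry_out", "body": {"plan": [{"tx": -0.2, "ty": -1.5, "tz": 0, "rx": 0, "ry": 0, "rz": 0}, {"tx": -0.2, "ty": -1.5, "tz": 0, "rx": 0, "ry": 0, "rz": 0}]}}

```text
time: 14.15
tool_pos: [500.9, 109.7, 132.4]
tcp_rot: [-3.14, 0.105, 2.999]
contact_force: [0.5, 0.9, -0.7]
grip_width: 17.8
finger_force: 30.0
```

```bash
python3 -c "from h import *;avg(4)"
```

```text
14.35 utip [ 2.6726 20.8454 35.7366] F [-0.0503  0.4415 -0.804   0.0066  0.109   0.0079] sd [0.3958 0.2791 0.4581 0.0274 0.0184 0.0165]
```

The force has fallen back to the free baseline (Fz −0.8, My 0.11) at y≈21, so the tip seems to have dropped in. I'll go down to feel the bottom, expected at TCP z≈126.5.

{"method": "carry_out", "body": {"plan": [{"tx": 0, "ty": 0, "tz": -1.2, "rx": 0, "ry": 0, "rz": 0}, {"tx": 0, "ty": 0, "tz": -1.2, "rx": 0, "ry": 0, "rz": 0}]}}

```text
time: 14.55
tool_pos: [501.0, 109.7, 130.1]
tcp_rot: [-3.14, 0.105, 2.999]
contact_force: [-0.7, -1.6, -0.1]
grip_width: 17.5
finger_force: 30.0
```

```bash
python3 -c "from h import *;avg(4)"
```

```text
14.75 utip [ 2.717  20.7897 33.3321] F [ 0.3778 -1.3835 -0.932  -0.2447  0.0245 -0.0907] sd [0.4975 0.5392 0.4556 0.0246 0.0376 0.0357]
```

{"method": "carry_out", "body": {"plan": [{"tx": -0.1, "ty": -1, "tz": 0, "rx": 0, "ry": 0, "rz": 0}, {"tx": 0, "ty": 0, "tz": 0, "rx": 0, "ry": 0, "rz": 0}]}}

```text
time: 14.95
tool_pos: [500.8, 108.8, 130.1]
tcp_rot: [-3.14, 0.105, 2.999]
contact_force: [0.1, 0.1, -1.4]
grip_width: 17.9
finger_force: 30.0
```

```bash
python3 -c "from h import *;avg(4)"
```

```text
15.15 utip [ 2.7359 19.957  33.4662] F [ 0.3098  0.0739 -0.8215  0.0372  0.1178 -0.016 ] sd [0.3242 0.2711 0.3497 0.0229 0.0213 0.0194]
```

Shifting −1 mm freed it, so the +y wall is near and the groove centre is about y≈18.5. I centre it and go on down.

{"method": "carry_out", "body": {"plan": [{"tx": -0.2, "ty": -1.2, "tz": 0, "rx": 0, "ry": 0, "rz": 0}, {"tx": 0, "ty": 0, "tz": -1.2, "rx": 0, "ry": 0, "rz": 0}, {"tx": 0, "ty": 0, "tz": -1.2, "rx": 0, "ry": 0, "rz": 0}, {"tx": 0, "ty": 0, "tz": 0, "rx": 0, "ry": 0, "rz": 0}]}}

```text
time: 15.55
tool_pos: [500.5, 107.6, 127.4]
tcp_rot: [-3.14, 0.104, 2.999]
contact_force: [0.6, -0.4, -1.2]
grip_width: 17.8
finger_force: 30.0
```

```bash
python3 -c "from h import *;avg(4)"
```

```text
15.75 utip [ 2.7387 18.6994 31.0254] F [-0.4612  0.1848 -1.0946  0.0334  0.1295 -0.0154] sd [0.3497 0.325  0.3865 0.0145 0.0213 0.0291]
```

{"method": "carry_out", "body": {"plan": [{"tx": 0, "ty": 0, "tz": -1.2, "rx": 0, "ry": 0, "rz": 0}, {"tx": 0, "ty": 0, "tz": 0, "rx": 0, "ry": 0, "rz": 0}]}}

```text
time: 15.95
tool_pos: [500.6, 107.6, 126.4]
tcp_rot: [-3.14, 0.105, 2.999]
contact_force: [-0.1, 0.8, -1.0]
grip_width: 18.0
finger_force: 30.0
```

```bash
python3 -c "from h import *;avg(4)"
```

```text
16.15 utip [ 2.7189 18.6717 29.8282] F [ 0.0335 -0.3826 -0.7449  0.0321  0.1081 -0.028 ] sd [0.4414 0.3537 0.5913 0.0455 0.0196 0.0233]
```

{"method": "carry_out", "body": {"plan": [{"tx": 0, "ty": 0, "tz": -1, "rx": 0, "ry": 0, "rz": 0}, {"tx": 0, "ty": 0, "tz": 0, "rx": 0, "ry": 0, "rz": 0}]}}

```text
time: 16.35
tool_pos: [500.7, 107.6, 125.6]
tcp_rot: [-3.14, 0.105, 2.999]
contact_force: [-0.8, 0.5, 0.7]
grip_width: 17.9
finger_force: 30.0
```

```bash
python3 -c "from h import *;avg(4)"
```

```text
16.55 utip [ 2.7964 18.7085 28.9839] F [-0.937   0.2107  0.4093  0.0628  0.1121  0.0182] sd [0.4071 0.465  0.3347 0.0172 0.0315 0.0308]
```

{"method": "carry_out", "body": {"plan": [{"tx": 0, "ty": 0, "tz": -1, "rx": 0, "ry": 0, "rz": 0}, {"tx": 0, "ty": 0, "tz": 0, "rx": 0, "ry": 0, "rz": 0}]}}

```text
time: 16.75
tool_pos: [500.9, 107.6, 124.6]
tcp_rot: [-3.14, 0.106, 2.999]
contact_force: [-0.1, 0.1, 1.6]
grip_width: 17.5
finger_force: 30.0
```

```bash
python3 -c "from h import *;avg(4)"
```

```text
16.95 utip [ 2.9628 18.7041 27.9969] F [ 0.3978  0.0242  1.4157  0.0209 -0.1008  0.0203] sd [0.4846 0.4904 0.489  0.0217 0.0192 0.0268]
```

Bottom reached (contact at about TCP z 125.8, 8–9 mm below the bar top). Next I ease off 0.8 mm, slide 4 mm deeper along the groove, and lean the rod toward the rail by rotating about the tip.

{"method": "carry_out", "body": {"plan": [{"tx": 0, "ty": 0, "tz": 0.8, "rx": 0, "ry": 0, "rz": 0}, {"tx": 1, "ty": -0.1, "tz": 0, "rx": 0, "ry": 0, "rz": 0}, {"tx": 1, "ty": -0.2, "tz": 0, "rx": 0, "ry": 0, "rz": 0}, {"tx": 1, "ty": -0.1, "tz": 0, "rx": 0, "ry": 0, "rz": 0}, {"tx": 1, "ty": -0.2, "tz": 0, "rx": 0, "ry": 0, "rz": 0}, {"tx": 0, "ty": 0, "tz": 0, "rx": 0, "ry": 0, "rz": 0}]}}

```text
time: 17.55
tool_pos: [504.7, 106.9, 125.2]
tcp_rot: [-3.14, 0.105, 2.999]
contact_force: [-0.3, -0.4, 1.0]
grip_width: 17.6
finger_force: 30.0
```

```bash
python3 - <<'E'
from h import *
avg(4)
p,R,o=cur();t=tip();uy=Ro.from_euler('z',UY,degrees=True).apply([0,1,0])
for a in(1,2,4):
    rv=-np.radians(a)*uy;r=Ro.from_rotvec(rv).apply(p-t)+t-p;print(a,rv,r)
E
```

```text
17.75 utip [ 7.1883 18.6092 28.8035] F [ 0.0965 -0.2922  1.1175 -0.164  -0.0455 -0.0394] sd [0.1604 0.3935 0.5165 0.0371 0.0743 0.037 ]
1 [-0.0025 -0.0173 -0.    ] [-1.6562  0.2387 -1.4449]
2 [-0.005  -0.0345 -0.    ] [-3.2871  0.4737 -2.9188]
4 [-0.01   -0.0691 -0.    ] [-6.4714  0.9325 -5.9518]
```

{"method": "carry_out", "body": {"plan": [{"tx": -1.6, "ty": 0.2, "tz": -1.5, "rx": -0.0025, "ry": -0.0173, "rz": 0}, {"tx": -1.6, "ty": 0.2, "tz": -1.5, "rx": -0.0025, "ry": -0.0173, "rz": 0}, {"tx": -1.6, "ty": 0.3, "tz": -1.5, "rx": -0.0025, "ry": -0.0173, "rz": 0}, {"tx": -1.6, "ty": 0.2, "tz": -1.5, "rx": -0.0025, "ry": -0.0173, "rz": 0}, {"tx": 0, "ty": 0, "tz": 0, "rx": 0, "ry": 0, "rz": 0}]}}

```text
time: 18.25
tool_pos: [497.3, 108.1, 119.1]
tcp_rot: [-3.14, 0.175, 3.0]
contact_force: [-0.9, 0.2, 0.8]
grip_width: 18.0
finger_force: 30.0
```

```bash
python3 -c "from h import *;avg(4)"
```

```text
18.45 utip [ 6.6389 18.5301 28.4871] F [-0.6806 -0.476   0.9035 -0.0607  0.1368 -0.0389] sd [0.2806 0.2463 0.2164 0.0517 0.0626 0.0505]
```

{"method": "carry_out", "body": {"plan": [{"tx": -1.6, "ty": 0.2, "tz": -1.6, "rx": -0.0025, "ry": -0.0173, "rz": 0}, {"tx": 0, "ty": 0, "tz": 0, "rx": 0, "ry": 0, "rz": 0}]}}

```text
time: 18.65
tool_pos: [496.5, 108.2, 117.6]
tcp_rot: [-3.14, 0.192, 2.999]
contact_force: [-0.2, 0.4, 1.1]
grip_width: 18.4
finger_force: 30.0
```

```bash
python3 -c "from h import *;avg(4)"
```

```text
18.85 utip [ 7.2672 18.8555 28.8146] F [-0.2416  0.8793  0.8503  0.1497 -0.0632  0.068 ] sd [0.4151 0.5583 0.1968 0.1818 0.096  0.089 ]
```

{"method": "carry_out", "body": {"plan": [{"tx": -1.6, "ty": 0.2, "tz": -1.6, "rx": -0.0025, "ry": -0.0173, "rz": 0}, {"tx": 0, "ty": 0, "tz": 0, "rx": 0, "ry": 0, "rz": 0}]}}

```text
time: 19.05
tool_pos: [494.8, 108.2, 116.0]
tcp_rot: [-3.139, 0.209, 2.999]
contact_force: [-0.3, -0.9, 1.6]
grip_width: 18.1
finger_force: 30.0
```

```bash
python3 -c "from h import *;avg(4)"
```

```text
19.25 utip [ 6.9134 18.4376 28.6185] F [-0.6935 -0.1081  1.096  -0.067   0.0441 -0.0333] sd [0.5347 1.1528 0.3137 0.2369 0.0869 0.1166]
```

{"method": "carry_out", "body": {"plan": [{"tx": -1.6, "ty": 0.2, "tz": -1.6, "rx": -0.0025, "ry": -0.0173, "rz": 0}, {"tx": 0, "ty": 0, "tz": 0, "rx": 0, "ry": 0, "rz": 0}]}}

```text
time: 19.45
tool_pos: [494.0, 108.6, 114.7]
tcp_rot: [-3.14, 0.229, 2.999]
contact_force: [2.6, -0.3, 1.2]
grip_width: 18.0
finger_force: 30.0
```

```bash
python3 -c "from h import *;avg(4)"
```

```text
19.65 utip [ 7.1689 18.6409 28.8868] F [ 1.4572  0.2091  1.6784  0.0463 -0.2476  0.023 ] sd [0.4788 0.4873 0.2795 0.0228 0.0381 0.0162]
```

Rail contact felt (Fx +1.5 to 2.6 N) at a lean of about 43°, as predicted. I open the gripper.

{"method": "carry_out", "body": {"plan": [{"tx": 0, "ty": 0, "tz": 0, "rx": 0, "ry": 0, "rz": 0}, {"tx": 0, "ty": 0, "tz": 0, "rx": 0, "ry": 0, "rz": 0}, {"tx": 0, "ty": 0, "tz": 0, "rx": 0, "ry": 0, "rz": 0}, {"tx": 0, "ty": 0, "tz": 0, "rx": 0, "ry": 0, "rz": 0}, {"tx": 0, "ty": 0, "tz": 0, "rx": 0, "ry": 0, "rz": 0}, {"tx": 0, "ty": 0, "tz": 0, "rx": 0, "ry": 0, "rz": 0}, {"tx": 0, "ty": 0, "tz": 0, "rx": 0, "ry": 0, "rz": 0}], "gripper": 0.45}}

```text
time: 20.35
tool_pos: [493.4, 108.5, 114.5]
tcp_rot: [-3.14, 0.227, 2.999]
contact_force: [-0.5, 0.1, 0.1]
grip_width: 50.4
finger_force: 0.0
```

```bash
python3 - <<'E'
from h import *
avg(2);p,R,o=cur();print(o['grip_width'],R[:,2])
E
```

```text
20.45 utip [ 6.6372 18.5341 28.5514] F [-0.4206  0.5189 -0.0272  0.0483  0.1551 -0.0103] sd [0.4097 0.3898 0.3336 0.0115 0.0208 0.0395]
50.257785906964585 [ 0.2227 -0.0339 -0.9743]
```

{"method": "carry_out", "body": {"plan": [{"tx": -1.5, "ty": 0.2, "tz": 6, "rx": 0, "ry": 0, "rz": 0}, {"tx": -2.7, "ty": 0.4, "tz": 12, "rx": 0, "ry": 0, "rz": 0}, {"tx": -2.7, "ty": 0.4, "tz": 12, "rx": 0, "ry": 0, "rz": 0}, {"tx": -2.7, "ty": 0.4, "tz": 12, "rx": 0, "ry": 0, "rz": 0}, {"tx": -4, "ty": 0.4, "tz": 18, "rx": 0, "ry": 0, "rz": 0}, {"tx": -4, "ty": 0.4, "tz": 18, "rx": 0, "ry": 0, "rz": 0}, {"tx": -8, "ty": 0.4, "tz": 20, "rx": 0, "ry": 0, "rz": 0}, {"tx": -15, "ty": 0, "tz": 20, "rx": 0, "ry": 0, "rz": 0}, {"tx": -20, "ty": 0, "tz": 20, "rx": 0, "ry": 0, "rz": 0}, {"tx": 0, "ty": 0, "tz": 0, "rx": 0, "ry": 0, "rz": 0}]}}

```text
time: 21.45
tool_pos: [432.4, 111.4, 255.3]
tcp_rot: [-3.141, 0.232, 2.999]
contact_force: [0.7, 0.1, -0.6]
grip_width: 50.5
finger_force: 0.0
```

```bash
python3 - <<'E'
from h import *
avg(1)
b=bot.capture("scene");a=bot.capture("top")
A=cv2.resize(a[225:345,360:460,::-1],None,fx=4,fy=4,interpolation=cv2.INTER_CUBIC)
B=cv2.resize(b[230:350,290:390,::-1],None,fx=4,fy=4,interpolation=cv2.INTER_CUBIC)
cv2.imwrite("pics/end.png",np.clip(np.hstack([A,B])*1.3,0,255).astype(np.uint8))
for l in(40,43,46):
    ax=-frame(UY,l)[:,2];t=unit([6,18.6,30.5])
    print(l,[((proj(n,[t+105*ax,t+165*ax])-o)*4).round(0).tolist() for n,o in(("top",[360,225]),("scene",[290,230]))])
E
```

```text
21.5 utip [-53.2917  12.7951 168.3766] F [ 0.4918 -0.0749 -0.9994  0.0942  0.1924  0.0241] sd [0. 0. 0. 0. 0. 0.]
40 [[[296.0, 333.0], [303.0, 429.0]], [[265.0, 273.0], [203.0, 219.0]]]
43 [[[293.0, 342.0], [298.0, 444.0]], [[258.0, 284.0], [192.0, 237.0]]]
46 [[[290.0, 351.0], [294.0, 458.0]], [[251.0, 295.0], [181.0, 256.0]]]
```

View pics/end.png

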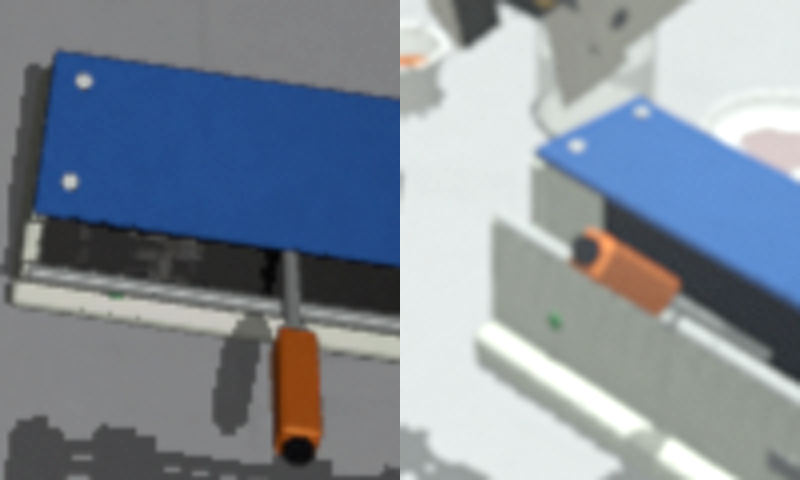

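The probe leans on the rail. The cap is at top crop (297,450) and scene crop (588-400,248), which matches the tip at the groove's bottom with a lean of about 44–45°. The gripper is clear, so I hand in.

```bash
python3 -c "
from plant import bot
print(bot.close_job())"
```

```text
the job is handed in; nothing more can be done
None
```

The job is handed in: the probe's tip is at the bottom of the lock groove (about y = +18.6 mm), the rod leans on the front rail at about 44°, the gripper is clear, and it took about 21.6 s of the 58 s allowed; no verdict came back.

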